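Hang nested wafer moulds over the drying bar

ROBOT

A 7-joint arm with a two-finger parallel gripper is mounted at the origin on the work surface. World frame = base frame: x ahead of the robot, y to its left, z up, the work surface at z = 0. Lengths are in m, angles in rad, forces in N, time in s.
With the tool pointing down it reaches from about 0.35 to 0.9 m from the base axis. Payload 19.9 kg.
Tool frame: the origin (TCP) lies midway between the tips of the shut fingers; the grasp point (between the pads) lies 19 mm behind it; z points along the fingers, y is the direction in which the jaws open and shut (so a half turn about z gives the same grasp; the last joint's range is limited). The gripper opens to 85 mm and grips with 20 to 120 N. Pads are 22 mm wide; open, the fingers measure 114 mm over their backs; the gripper's body (76 mm by 85 mm) begins 54 mm behind the grasp point. The pads swing forward as they close: fully open they stand 13 mm farther back than shut.
Start: joints at [-1.165, 0.417, -0.01, 1.614, 0.005, 1.111, -0.053], TCP at [0.271, 0.563, 0.231] pointing down, gripper open.
Joint ranges: [-2.81, 2.81], [-0.39, 2.02], [-1.27, 1.25], [0.06, 2.57], [-1.19, 4.33], [0.19, 2], [-2.82, 2.82]. Speed limits (rad/s): [1.89, 1.89, 2.39, 2.39, 3.01, 3.01, 3.01].

INTERFACE

Orientations are given as a unit quaternion [x, y, z, w].
In Python, from cell import r gives the robot as it stands.
- The arm moves only by the tool carry_out, never from a script. Its argument "increments" is a list of rows, each a list of 7 numbers: the shift along the tool's x, y, z in cm, then the turn, a rotation vector about the tool's x, y, z in degrees, then the finger opening in cm, from 0 to 8.54. In form: [[dx, dy, dz, wx, wy, wz, fingers], ...]. A call has 1 to 20 rows; each row shifts and turns the commanded pose from where the row before left it, along the tool's axes as they then stand; what a row does not reach is not made up. A row lasts 1/10 s, in which the tool goes at most 50 mm and 8.59 degrees, less where a joint would pass 70% of its speed; a pose out of reach is approached as far as the arm can. A call is refused whole if a number of a shift passes 5 or a number of a turn 8.59, either way. A call with a gripper value outside its range is refused whole. The fingers move at their own pace and stop on an object; the grip force is fixed at half the most. Time passes only in rows, so rows that do not move let the fingers close. It gives the time, the measured TCP pose, the force and the opening at its end, in the units of the state.
- r.sense(): the state, without advancing time (a new reading comes with each control period).
- r.read_camera(name): name is "scene" or "side" or "wrist"; returns a dict with "frame" (420x560x3 uint8, red, green, blue), "camera_matrix" (3x3 intrinsics, pixels), "dist_coeffs" ([k1, k2, p1, p2, k3] as OpenCV has them; the pictures are not rectified), "xyz" and "attitude" of the camera in the world. Camera axes: x right, y down, z forward; pixel columns grow to the right and rows downward; lengths in m; the calibration is good to about 2 mm. A picture is of the moment at which its call begins. There is no depth.
- r.hand_in(): hands the job in, once; it reports no verdict.
Trained networks look in the newest picture that a camera, given by its name, has taken for a name from the list of things; names that differ only in an ending like _2 or _b are one class to them, and where a whole thing is asked for, a point or a joint stands for the part that bears it (a point fixed in the world has none). Each returns a list of dicts, best first, with "p" (0 to 1); they miss things now and then, are a little off and sometimes report something else, mostly with a low value. They report only what shows in the picture. A call takes as long as a camera call. They do not tell look-alikes from the thing itself.
- r.recognise(thing, camera): "extent" ([left, top, right, bottom] in pixels, round what is visible of it).
- r.cut_out(thing, camera): "pixels" (420x560 bool, what is visible of it) and "extent" ([left, top, right, bottom] in pixels, round what is visible of it).
- r.spot_point(thing, camera): "point" ([column, row] in pixels: a listed point, or the origin of a listed thing).
The state is a dict: "t": time; "joints": joint angles; "qvel": joint speeds; "joint_efforts": joint torques, N m; "tcp_pos": TCP position; "eef_rot": TCP orientation; "force": force on the tool from outside, world axes, zero at the start; "moment": the same for the moment, N m; "opening": opening from 0.0 (shut) to 1.0 (fully open).
Only numpy, scipy, OpenCV 4.12 (cv2) and the standard library are available. Lean on these libraries where they do the work, as an engineer would, in place of code of your own. Each camera call takes 0.05 s, during which the arm holds its last target.

TASK

Hang the wafer moulds up to dry, nested one over the other at one spot on the rack's wooden bar: drape the small mould over the bar first, then the thin plywood liner over it so that glaze never touches glaze, then the large mould over the liner, each fully down, straight along the bar and centred end to end on the one beneath. Set them down gently on a free stretch of the bar without pushing the sliding hook along, leave the rest of the bench as it stands, and let go.

Things in the scene. Friction and masses are not known exactly. Their poses are not given: they have to be found in the camera images.
- small_mould: Small wafer mould, white glazed ceramic, 0.12 kg: an upside-down U channel, open at both ends, standing on its two long legs at any yaw. 80 mm long (its x), 40 mm wide outside (its y), 51 mm tall; legs 5 mm thick, 30 mm apart and 45 mm deep inside, under a flat 6 mm crown. Origin at the middle of the foot plane, z up through the crown. Can be gripped from above across its legs.
- liner: Separator: a thin rigid bent-plywood sheet, 0.04 kg, an upside-down U standing on its legs at any yaw. 92 mm long (its x), 50 mm wide outside (its y), 54.5 mm tall; sheet 2.5 mm thick, 45 mm wide and 52 mm deep inside. Origin at the middle of the foot plane, z up. Fits over the small mould with 2.5 mm to spare on each side.
- large_mould: Large wafer mould, same white ceramic, 0.16 kg: an upside-down U standing on its legs at any yaw. 84 mm long (its x), 65 mm wide outside (its y), 54 mm tall; legs 5 mm thick, 55 mm apart and 48 mm deep inside, under a flat 6 mm crown. Origin at the middle of the foot plane, z up. Fits over the liner with 2.5 mm to spare on each side.
- rack: Fixed wooden rack, its place varies, its yaw is within 0.4 rad of 0. A square bar 24 x 24 mm runs along its x, flat top 130 mm above the bench, between two posts (24 mm along x, 30 mm wide, level with the bar) centred at x = -142 and +142 mm: clear from -130 to +130 mm. Under each post a foot 34 x 110 x 14 mm. Origin on the bench under the bar's middle, z up.
- bar_mid (a point): Middle of the top face of the rack's bar (130 mm above the bench); axes as the rack's: x along the bar.
- hook (a joint): Place of the steel sliding hook along the rack's bar, m from the bar's middle, positive towards the rack's +x; starts anywhere from -0.07 to 0.07. Its square collar round the bar is 20 mm long, 36 x 36 mm in section (6 mm above the bar's top), with a wire hook hanging to 58 mm below the bar's centre line. Slides if pushed with over 2 N.
- hook_collar (a point): Middle of the top face of the sliding hook's collar, 6 mm above the bar's top.
- jar: Bystander: lever-top glass jar, 72 mm across and about 120 mm tall, standing. Origin at the middle of its underside. Leave it.
- jug: Bystander: green ceramic jug, about 110 mm across, 186 mm tall (spout tip 195 mm), handle 88 mm out from its axis along its +x, spout along its -x. Origin at the middle of its underside. Leave it.
- timer: Bystander: white plastic kitchen timer with a knob dial, 68 mm across, 52 mm tall. Origin at the middle of its underside. Leave it.
- spider: Bystander: steel wire spider lying flat, its round basket 120 mm across and 14 mm high centred on the origin, its handle reaching 245 mm along its +x. Leave it.
There are look-alikes about, which are no part of the job. What is shaped like the large_mould but blue or yellow is not meant.

How it is judged:
By the outcome, as a careful person would: the job done as asked, in the order asked, and still so for the second after the job is handed in, with the robot touching nothing.
It also fails if it takes over 67 s, if anything falls off the work surface, if the arm or the gripper's body presses on something with over 40 N, if the wrist force passes 120 N, or if a joint passes its speed limit or range.

## Working session

There is one attempt and no reset: what is moved stays moved. The work goes in short steps, Python scripts to look and compute and a tool call to move; the robot and the scene stay as the last step left them, time stands still between calls to the robot, and variables do not carry over. Pictures are saved under pics/ and viewed, and the job is handed in when it is done.

Besides the shell and the picture viewer there is one more tool, called after "Call:" as name(argument=value, ...) on one line, values as JSON. carry_out: Moves the arm, as the interface text tells. Its arguments: {"type":"object","properties":{"increments":{"type":"array","items":{"type":"array","items":{"type":"number"}}}},"required":["increments"]}

```bash
mkdir -p pics; ls; python3 - <<'E'
from cell import r
import cv2
s=r.sense();print({k:s[k] for k in('t','tcp_pos','eef_rot','opening','force')})
for c in('scene','side','wrist'):
    d=r.read_camera(c);cv2.imwrite(f'pics/{c}0.png',d['frame'][:,:,::-1]);print(c,d['camera_matrix'],d['dist_coeffs'],d['xyz'],d['attitude'])
E
```

```text
pics
{'t': 0.0, 'tcp_pos': array([0.27047724, 0.56307961, 0.23067297]), 'eef_rot': array([ 2.22019836e-01,  9.75041966e-01, -5.90254503e-04, -9.69824794e-05]), 'opening': 1.0008815320498432, 'force': array([-0.22401   , -0.25139698,  0.35009331])}
scene [[541.79536485   0.         279.41925043]
 [  0.         541.79536485 206.2263927 ]
 [  0.           0.           1.        ]] [-0.11177532  0.          0.          0.          0.        ] [ 1.30696911 -0.77839563  0.9684328 ] [ 0.84788727  0.30620231 -0.15691268 -0.40336798]
side [[471.79166451   0.         278.71902456]
 [  0.         471.79166451 208.20110958]
 [  0.           0.           1.        ]] [0.02774328 0.         0.         0.         0.        ] [ 0.12185875 -0.70562524  1.0595639 ] [ 0.89920388 -0.2465351   0.10002015 -0.34734536]
wrist [[316.47790616   0.         277.18665612]
 [  0.         316.47790616 210.21624402]
 [  0.           0.           1.        ]] [-0.03298757  0.          0.          0.          0.        ] [0.20582918 0.59441943 0.3734976 ] [0.83720648 0.52809999 0.07498873 0.12071619]
```

View pics/scene0.png

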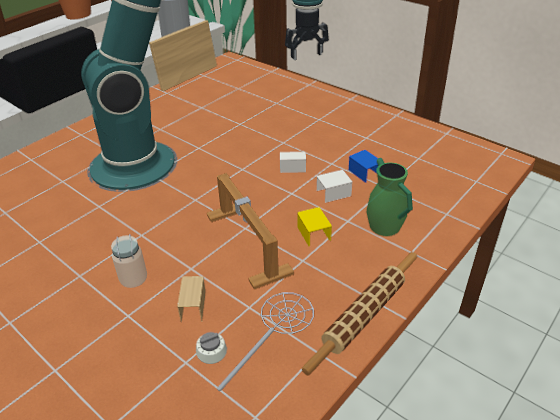

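View pics/side0.png

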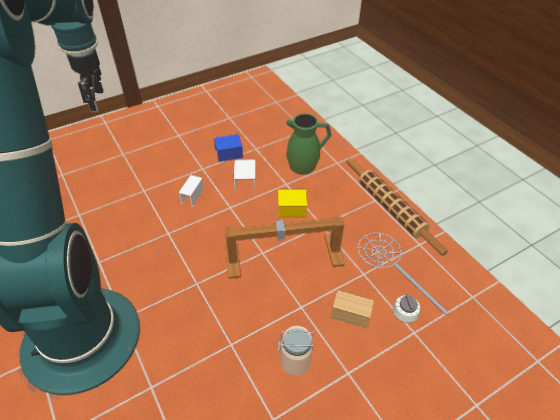

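View pics/wrist0.png

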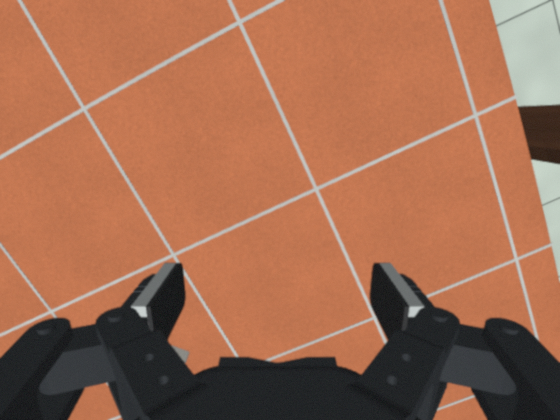

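```bash
cat > h.py <<'E'
import numpy as np, cv2
from scipy.spatial.transform import Rotation as R
from scipy.optimize import minimize
def box(x0,x1,y0,y1,z0,z1): return np.array([[x,y,z] for x in(x0,x1) for y in(y0,y1) for z in(z0,z1)],float)/1000
def U(L,W,H,t,c): return [box(-L/2,L/2,-W/2,-W/2+t,0,H),box(-L/2,L/2,W/2-t,W/2,0,H),box(-L/2,L/2,-W/2,W/2,H-c,H)]
M={'small_mould':U(80,40,51,5,6),'liner':U(92,50,54.5,2.5,2.5),'large_mould':U(84,65,54,5,6),
'rack':[box(-142,142,-12,12,106,130)]+[b for s in(-142,142) for b in(box(s-12,s+12,-15,15,0,130),box(s-17,s+17,-55,55,0,14))]}
def proj(d,P):
    Rw=R.from_quat(d['attitude']).as_matrix();rv=cv2.Rodrigues(Rw.T)[0];tv=-Rw.T@np.array(d['xyz'])
    return cv2.projectPoints(np.asarray(P,float).reshape(-1,3),rv,tv,d['camera_matrix'],np.array(d['dist_coeffs']))[0].reshape(-1,2)
def ray(d,uv):
    p=cv2.undistortPoints(np.array(uv,float).reshape(1,1,2),d['camera_matrix'],np.array(d['dist_coeffs'])).ravel()
    return np.array(d['xyz']),R.from_quat(d['attitude']).as_matrix()@np.array([p[0],p[1],1])
def onz(d,uv,z):
    o,v=ray(d,uv);return o+v*(z-o[2])/v[2]
def place(boxes,q):
    x,y,yaw=q[:3];z=q[3] if len(q)>3 else 0
    c,s=np.cos(yaw),np.sin(yaw);Rz=np.array([[c,-s,0],[s,c,0],[0,0,1]])
    return [b@Rz.T+[x,y,z] for b in boxes]
S=4
def render(d,boxes,q,roi):
    l,t,r_,b=roi;m=np.zeros(((b-t)*S,(r_-l)*S),np.uint8)
    for B in place(boxes,q):
        p=((proj(d,B)-[l,t]+.5)*S-.5)
        hull=cv2.convexHull(p.astype(np.float32)).reshape(-1,2)
        cv2.fillConvexPoly(m,np.round(hull*16).astype(np.int32),255,shift=4)
    return cv2.resize(m,(r_-l,b-t),interpolation=cv2.INTER_AREA)/255.
def fit(name,views,q0,z=0,pad=14):
    """views: list of (d,mask)"""
    data=[]
    for d,m in views:
        ys,xs=np.nonzero(m);roi=(max(xs.min()-pad,0),max(ys.min()-pad,0),min(xs.max()+pad,560),min(ys.max()+pad,420))
        data.append((d,m[roi[1]:roi[3],roi[0]:roi[2]].astype(float),roi))
    def cost(q):
        return sum(np.abs(render(d,M[name],[*q[:3],z],roi)-m).sum()/m.sum() for d,m,roi in data)
    best=None
    for dy in (q0[2:3] if len(q0)>2 else np.arange(0,np.pi,np.pi/8)):
        s=np.array([[0,0,0],[.01,0,0],[0,.01,0],[0,0,.15]])+[q0[0],q0[1],dy]
        res=minimize(cost,s[0],method='Nelder-Mead',options=dict(initial_simplex=s,xatol=1e-4,fatol=1e-4))
        if best is None or res.fun<best.fun: best=res
    return best.x,best.fun
E
cat > look.py <<'E'
from h import *;from cell import r
import pickle
D={c:r.read_camera(c) for c in('scene','side')}
out={}
for c in D:
    for n in('small_mould','large_mould','liner','rack','hook_collar','bar_mid'):
        a=r.spot_point(n,c);print(c,n,[(np.round(x['point'],1).tolist(),round(x['p'],2)) for x in a])
        out[c,n,'pt']=a
        if n in('hook_collar','bar_mid'):continue
        a=r.cut_out(n,c);print('   cut',[(np.round(x['extent']).tolist(),round(x['p'],2),int(x['pixels'].sum())) for x in a]);out[c,n,'cut']=a
pickle.dump((D,out),open('l0.pkl','wb'))
print(r.sense()['t'])
E
python3 look.py
```

```text
scene small_mould [([295.2, 167.4], 0.7)]
   cut [([280.0, 151.0, 306.0, 175.0], 0.79, 546)]
scene large_mould [([312.8, 235.7], 0.96), ([331.4, 192.3], 0.86), ([361.4, 173.1], 0.83)]
   cut [([316.0, 169.0, 354.0, 203.0], 0.86, 841), ([294.0, 207.0, 328.0, 247.0], 0.75, 810), ([347.0, 150.0, 377.0, 183.0], 0.69, 595)]
scene liner [([190.5, 307.2], 0.58), ([240.7, 199.2], 0.52)]
   cut [([177.0, 276.0, 207.0, 321.0], 0.78, 881), ([115.0, 235.0, 148.0, 290.0], 0.35, 1407)]
scene rack [([248.1, 244.1], 0.78)]
   cut [([211.0, 175.0, 293.0, 289.0], 0.88, 2553)]
scene hook_collar [([243.7, 199.5], 0.64)]
scene bar_mid [([242.2, 204.7], 0.83)]
side small_mould [([191.6, 193.6], 0.97)]
   cut [([179.0, 174.0, 204.0, 209.0], 0.66, 478)]
side large_mould [([230.5, 154.9], 0.94), ([292.4, 211.6], 0.84), ([245.0, 184.1], 0.75)]
   cut [([279.0, 190.0, 307.0, 218.0], 0.84, 733), ([232.0, 159.0, 255.0, 188.0], 0.65, 445), ([215.0, 132.0, 241.0, 159.0], 0.62, 616)]
side liner [([349.1, 311.8], 0.82)]
   cut [([333.0, 288.0, 375.0, 328.0], 0.63, 1106)]
side rack []
   cut [([227.0, 217.0, 344.0, 281.0], 0.6, 2441), ([277.0, 221.0, 288.0, 239.0], 0.36, 163)]
side hook_collar [([277.2, 228.1], 0.55)]
side bar_mid [([284.6, 228.6], 0.6)]
1.25
```

Look-alikes of the large mould: white (scene 334,184 / side 245,172), blue (364,165 / 228,147) and yellow (314,224 / 292,203). I choose the white one. The small mould is the other white one (scene 293,162 / side 191,190).

```bash
cat > fit0.py <<'E'
from h import *
import pickle
D,o=pickle.load(open('l0.pkl','rb'))
sel={'small_mould':((280,151),(179,174)),'large_mould':((316,169),(232,159)),'liner':((177,276),(333,288)),'rack':((211,175),(227,217))}
res={}
for n,(a,b) in sel.items():
    ms={}
    for c,k in(('scene',a),('side',b)):
        ms[c]=[x['pixels'] for x in o[c,n,'cut'] if abs(x['extent'][0]-k[0])<2 and abs(x['extent'][1]-k[1])<2][0]
    u={}
    for c in D:
        ys,xs=np.nonzero(ms[c]);u[c]=onz(D[c],(xs.mean(),ys.mean()),.03 if n!='rack' else .09)
    print(n,'centroids',{c:np.round(v,3) for c,v in u.items()})
    q0=list((u['scene']+u['side'])[:2]/2)
    if n=='rack': q0.append(0.)
    q,f=fit(n,[(D[c],ms[c]) for c in D],q0); print('  both',np.round(q,4),round(f,3))
    for c in D:
        q1,f1=fit(n,[(D[c],ms[c])],q); print('  ',c,np.round(q1,4),round(f1,3))
    res[n]=q
pickle.dump(res,open('res0.pkl','wb'))
col={'small_mould':(255,0,255),'large_mould':(0,0,255),'liner':(255,255,0),'rack':(255,255,255)}
for c,(x0,y0,x1,y1) in(('scene',(160,130,400,330)),('side',(160,120,400,340))):
    k=4;im=cv2.resize(D[c]['frame'][:,:,::-1],None,fx=k,fy=k,interpolation=cv2.INTER_CUBIC)
    for n,q in res.items():
        for B in place(M[n],q):
            p=(proj(D[c],B)+.5)*k
            for i in range(8):
                for b in(1,2,4):
                    if not i&b: cv2.line(im,tuple(map(int,p[i])),tuple(map(int,p[i|b])),col[n],1)
    im=im[y0*k:y1*k,x0*k:x1*k];im=cv2.resize(im,None,fx=.68,fy=.68,interpolation=cv2.INTER_AREA);cv2.imwrite(f'pics/{c}_fit.png',im)
# hook
for c in D:
  for n in('hook_collar',):
    p=o[c,n,'pt'][0]['point'];P=onz(D[c],p,.136);q=res['rack'];d=P[:2]-q[:2];print(c,n,P,'along',d@[np.cos(q[2]),np.sin(q[2])],'across',d@[-np.sin(q[2]),np.cos(q[2])])
E
python3 fit0.py
```

```text
small_mould centroids {'scene': array([0.427, 0.296, 0.03 ]), 'side': array([0.42 , 0.297, 0.03 ])}
  both [0.4224 0.3005 0.6869] 0.172
   scene [0.4231 0.3008 0.6721] 0.02
   side [0.419  0.297  0.7128] 0.085
large_mould centroids {'scene': array([0.599, 0.278, 0.03 ]), 'side': array([0.598, 0.292, 0.03 ])}
  both [0.5936 0.278  1.0885] 0.218
   scene [0.5968 0.2786 1.0573] 0.062
   side [0.5919 0.2763 1.0798] 0.1
liner centroids {'scene': array([ 0.588, -0.274,  0.03 ]), 'side': array([ 0.594, -0.284,  0.03 ])}
  both [ 0.5961 -0.2815  2.2935] 0.135
   scene [ 0.5964 -0.2812  2.2935] 0.073
   side [ 0.5948 -0.2822  2.2782] 0.046
rack centroids {'scene': array([ 0.593, -0.071,  0.09 ]), 'side': array([ 0.54, -0.05,  0.09])}
  both [ 0.546  -0.0413 -0.3992] 0.254
   scene [ 0.5476 -0.0405 -0.4042] 0.099
   side [ 0.5444 -0.043  -0.3964] 0.124
scene hook_collar [ 0.53694709 -0.03134801  0.136     ] along -0.012197064874995693 across 0.005637262683173767
side hook_collar [ 0.52228592 -0.04332593  0.136     ] along -0.021049736600747555 across -0.011097452832909426
```

View pics/scene_fit.png

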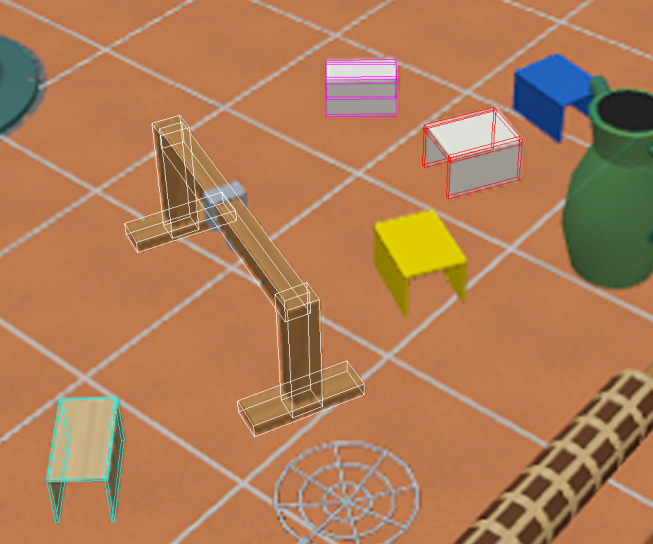

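View pics/side_fit.png

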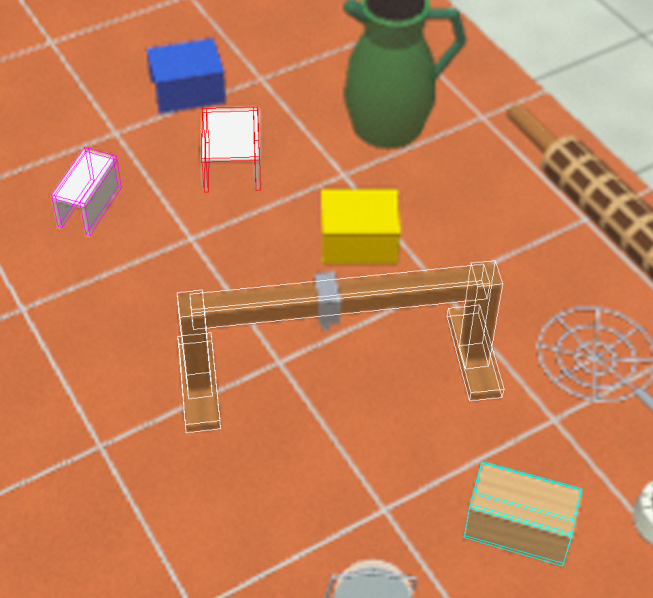

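The wireframes lie well on the two white moulds, the liner and the rack. The hook collar is about 17 mm to the -x side of the middle, so the free stretch is the +x half; I aim for x ≈ +62 mm. Next is the small mould.

```bash
cat > go.py <<'E'
import sys
from h import *
def delta(s,target,yaw_y):
    """tool shift (cm, in the frame after turning) and tool wz (deg) for target TCP pos and heading of tool y (rad)"""
    Rt=R.from_quat(s['eef_rot']).as_matrix();cur=np.arctan2(Rt[1,1],Rt[0,1])
    dw=(yaw_y-cur+np.pi)%(2*np.pi)-np.pi
    y=np.array([np.cos(yaw_y),np.sin(yaw_y),0]);z=np.array([0,0,-1.]);x=np.cross(y,z)
    e=np.array(target)-s['tcp_pos']
    print('t',round(s['t'],2),'tcp',np.round(s['tcp_pos'],4),'yaw_y',round(np.degrees(cur),2),'tilt',np.round(Rt[:2,2],4),'open',round(s['opening'],3),'F',np.round(s['force'],1),'j7',round(s['joints'][6],2))
    print('shift cm',np.round([e@x,e@y,e@z],0x2)*1,'->',np.round(100*np.array([e@x,e@y,e@z]),2),'wz deg',round(-np.degrees(dw),2))
E
sed -i "s/print('shift cm',.*'->',/print('shift cm',/" go.py
python3 - <<'E'
from go import *;from cell import r
delta(r.sense(),[.4224,.3000,.15],.69+np.pi/2)
E
```

```text
t 1.25 tcp [0.2706 0.5634 0.2313] yaw_y 64.34 tilt [ 0.     -0.0001] open 1.003 F [-0.2  0.8 -0.3] j7 -0.05
shift cm [  5.06 -29.97   8.13] wz deg -65.19
```

Call:
carry_out(increments=[[0, 0, 1, 0, 0, -8.15, 8.5], [0, 0, 1, 0, 0, -8.15, 8.5], [0, 0, 1, 0, 0, -8.15, 8.5], [0, 0, 1, 0, 0, -8.15, 8.5], [0, 0, 1, 0, 0, -8.15, 8.5], [0, 0, 1, 0, 0, -8.15, 8.5], [0, 0, 1, 0, 0, -8.15, 8.5], [0, 0, 1.1, 0, 0, -8.15, 8.5], [0.6, -3.7, 0, 0, 0, 0, 8.5], [0.6, -3.7, 0, 0, 0, 0, 8.5], [0.6, -3.7, 0, 0, 0, 0, 8.5], [0.6, -3.7, 0, 0, 0, 0, 8.5], [0.6, -3.7, 0, 0, 0, 0, 8.5], [0.6, -3.7, 0, 0, 0, 0, 8.5], [0.6, -3.7, 0, 0, 0, 0, 8.5], [0.9, -4.1, 0, 0, 0, 0, 8.5], [0, 0, 0, 0, 0, 0, 8.5], [0, 0, 0, 0, 0, 0, 8.5]])

```text
t: 3.05
tcp_pos: [0.4228, 0.2989, 0.1505]
eef_rot: [-0.337, 0.941, -0.0, 0.0]
force: [0.2, 0.9, 0.6]
opening: 0.998
```

```bash
cat > wl.py <<'E'
# wrist look: fit thing with wrist camera, overlay
import sys
from h import *;from go import delta;from cell import r
def wl(n,q0,tag,z=0,draw=None):
    d=r.read_camera('wrist');a=r.cut_out(n,'wrist')
    print([(np.round(x['extent']).tolist(),round(x['p'],2),int(x['pixels'].sum())) for x in a])
    im=d['frame'][:,:,::-1].copy();q=None
    if a:
        m=a[0]['pixels'];q,f=fit(n,[(d,m)],q0,z=z);print('wrist fit',n,np.round(q,4),round(f,3))
    for qq,col in((q0,(255,255,0)),(q,(255,0,255))):
        if qq is None: continue
        for B in place(M[n],[*qq[:3],z]):
            p=proj(d,B)
            for i in range(8):
                for b in(1,2,4):
                    if not i&b and np.abs(p).max()<5000: cv2.line(im,tuple(map(int,p[i])),tuple(map(int,p[i|b])),col,1)
    cv2.imwrite(f'pics/{tag}.png',im);return d,q
E
python3 - <<'E'
from wl import *
d,q=wl('small_mould',[.4224,.3005,.687],'w1')
delta(r.sense(),[.4224,.3,.012],.687+np.pi/2)
E
```

```text
[([254.0, 155.0, 308.0, 259.0], 0.82, 4821), ([0.0, 0.0, 66.0, 50.0], 0.41, 2139)]
wrist fit small_mould [0.4207 0.3023 0.6977] 0.047
t 3.15 tcp [0.4219 0.3004 0.1504] yaw_y 129.6 tilt [-0.      0.0004] open 0.998 F [ 0.  -0.3 -0.3] j7 1.52
shift cm [-1.000e-02 -6.000e-02  1.384e+01] wz deg 0.24
```

View pics/w1.png

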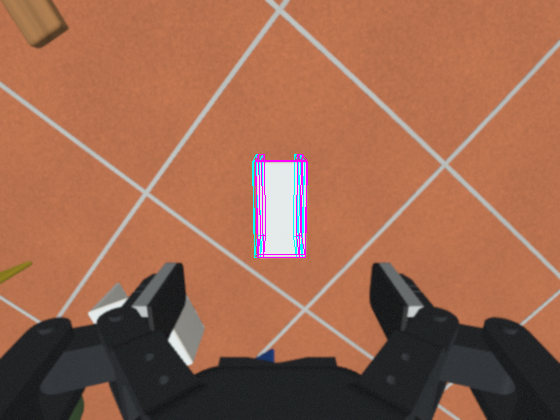

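Side, scene and wrist agree within 2.5 mm (and on the mould's own x within 0.3 mm). The white rectangle at (280,207) is the small mould. Descending and gripping.

Call:
carry_out(increments=[[0, 0, 3, 0, 0, 0, 8.5], [0, 0, 3, 0, 0, 0, 8.5], [0, 0, 3, 0, 0, 0, 8.5], [0, 0, 3, 0, 0, 0, 8.5], [0, 0, 1.2, 0, 0, 0, 7], [0, 0, 0.6, 0, 0, 0, 5], [0, 0, 0, 0, 0, 0, 4], [0, 0, 0, 0, 0, 0, 3], [0, 0, 0, 0, 0, 0, 3], [0, 0, 0, 0, 0, 0, 3], [0, 0, 0, 0, 0, 0, 3]])

```text
t: 4.25
tcp_pos: [0.4226, 0.2997, 0.0129]
eef_rot: [-0.338, 0.941, 0.0, 0.0]
force: [-1.6, -1.1, 7.1]
opening: 0.457
```

```bash
python3 - <<'E'
from wl import *
s=r.sense()
d,q=wl('small_mould',[s['tcp_pos'][0],s['tcp_pos'][1],.687],'w2')
delta(s,[.4224,.3,.2],.687+np.pi/2)
E
```

```text
[([220.0, 184.0, 336.0, 362.0], 0.6, 16081)]
wrist fit small_mould [0.4234 0.3011 0.6848] 0.139
t 4.25 tcp [0.4226 0.2997 0.0129] yaw_y 129.54 tilt [0.0008 0.0004] open 0.457 F [-1.6 -1.1  7.1] j7 1.47
shift cm [ -0.     0.04 -18.71] wz deg 0.17
```

View pics/w2.png

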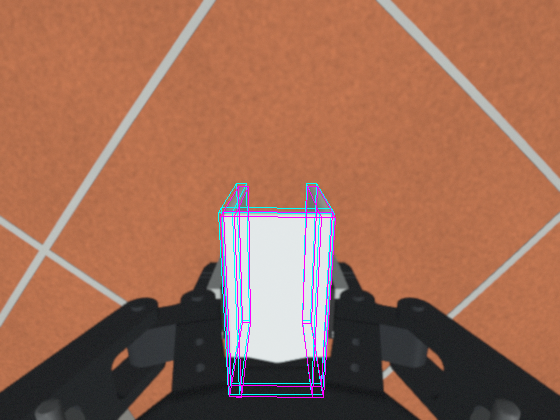

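```bash
python3 - <<'E'
from go import *;from cell import r
delta(r.sense(),[.6031,-.0654,.185],-.3992+np.pi/2)
E
```

```text
t 4.35 tcp [0.4226 0.2997 0.0129] yaw_y 129.54 tilt [0.0008 0.0004] open 0.46 F [-1.3 -0.8  7.6] j7 1.47
shift cm [-30.82 -26.63 -17.21] wz deg 62.41
```

Call:
carry_out(increments=[[0, 0, -1, 0, 0, 0, 3], [0, 0, -2, 0, 0, 0, 3], [0, 0, -3, 0, 0, 7.8, 3], [0, 0, -3, 0, 0, 7.8, 3], [0, 0, -3, 0, 0, 7.8, 3], [0, 0, -3, 0, 0, 7.8, 3], [0, 0, -2.2, 0, 0, 7.8, 3], [0, 0, 0, 0, 0, 7.8, 3], [0, 0, 0, 0, 0, 7.8, 3], [0, 0, 0, 0, 0, 7.8, 3]])

```text
t: 5.35
tcp_pos: [0.4221, 0.2995, 0.1852]
eef_rot: [0.201, 0.98, 0.0, 0.0]
force: [-0.2, 0.2, -1.4]
opening: 0.459
```

Call:
carry_out(increments=[[-2, -1.6, 0, 0, 0, 0, 3], [-3, -2.5, 0, 0, 0, 0, 3], [-3, -2.7, 0, 0, 0, 0, 3], [-3, -2.7, 0, 0, 0, 0, 3], [-3, -2.7, 0, 0, 0, 0, 3], [-3, -2.7, 0, 0, 0, 0, 3], [-3, -2.7, 0, 0, 0, 0, 3], [-3, -2.7, 0, 0, 0, 0, 3], [-3, -2.5, 0, 0, 0, 0, 3], [-2.5, -2.1, 0, 0, 0, 0, 3], [-1.5, -1.2, 0, 0, 0, 0, 3], [-0.8, -0.5, 0, 0, 0, 0, 3], [0, 0, 0, 0, 0, 0, 3], [0, 0, 0, 0, 0, 0, 3]])

```text
t: 6.75
tcp_pos: [0.6024, -0.064, 0.1844]
eef_rot: [0.198, 0.98, 0.0, -0.0]
force: [-0.1, 0.9, -1.3]
opening: 0.46
```

```bash
python3 - <<'E'
from wl import *
import pickle
d,q=wl('rack',[.546,-.0413,-.3992],'w3')
b=r.spot_point('bar_mid','wrist');h=r.spot_point('hook_collar','wrist')
for x in b:print('bar',x['p'],onz(d,x['point'],.13))
for x in h:print('hook',x['p'],onz(d,x['point'],.136))
pickle.dump(d,open('w3.pkl','wb'))
delta(r.sense(),[.6031,-.0654,.185],-.3992+np.pi/2)
E
```

```text
[([246.0, 1.0, 308.0, 212.0], 0.6, 9473)]
wrist fit rack [ 0.546  -0.0396 -0.3935] 0.168
bar 0.9 [ 0.54465715 -0.03807295  0.13      ]
hook 0.84 [ 0.53277125 -0.03493606  0.136     ]
t 6.95 tcp [ 0.6026 -0.0642  0.1845] yaw_y 67.22 tilt [0.     0.0003] open 0.463 F [ 0.2 -0.4 -1.3] j7 1.33
shift cm [-0.1  -0.09 -0.05] wz deg 0.09
```

View pics/w3.png

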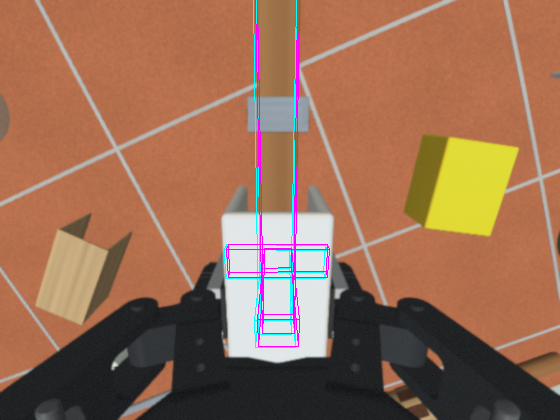

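```bash
cat > edge.py <<'E'
from h import *
def baredge(d,s,rows,lo=235,hi=325,z=.13):
    g=cv2.GaussianBlur(d['frame'].astype(np.float32),(0,0),1.0)
    # bar less red than the bench: use red channel gradient
    L=[];Rr=[]
    Rt=R.from_quat(s['eef_rot']).as_matrix();tp=np.array(s['tcp_pos'])
    for v in rows:
        gr=np.gradient(g[v,lo:hi,0])
        i=int(np.argmin(gr[:len(gr)//2]));j=len(gr)//2+int(np.argmax(gr[len(gr)//2:]))
        for k,A in((i,L),(j,Rr)):
            P=onz(d,(lo+k,v),z);A.append(Rt.T@(P-tp))
    return np.array(L)*1000,np.array(Rr)*1000
E
python3 - <<'E'
from edge import *;from cell import r
import pickle
d=pickle.load(open('w3.pkl','rb'));s=r.sense()
L,Q=baredge(d,s,list(range(5,85,6))+list(range(140,180,6)))
print(np.round(np.c_[L[:,:2],Q[:,:2]],1))
im=d['frame'][:220,200:360,::-1];cv2.imwrite('pics/c3.png',cv2.resize(im,None,fx=2.7,fy=2.7,interpolation=cv2.INTER_CUBIC))
E
```

```text
[[132.4 -12.3 132.4  12.6]
 [129.4 -11.7 129.4  12.7]
 [126.4 -11.8 126.4  12.7]
 [123.3 -11.8 123.4  12.8]
 [120.3 -11.9 120.3  12.3]
 [117.2 -11.9 117.2  12.3]
 [114.1 -12.  114.1  12.4]
 [111.  -12.  111.   12.5]
 [107.8 -12.  107.8  12.5]
 [104.6 -12.1 104.7  12.6]
 [101.4 -12.1 101.5  12.6]
 [ 98.2 -11.6  98.2  12.7]
 [ 94.9 -11.7  95.   12.8]
 [ 91.6 -11.7  91.7  12.8]
 [ 58.9 -11.6  59.   12.9]
 [ 55.3 -11.6  55.4  12.9]
 [ 51.7 -11.7  51.7  13. ]
 [ 48.  -11.7  48.   13.1]
 [ 44.3 -11.8  44.3  12.5]
 [ 40.5 -11.8  40.5  12.6]
 [ 36.7 -11.9  36.7  13.3]]
```

View pics/c3.png

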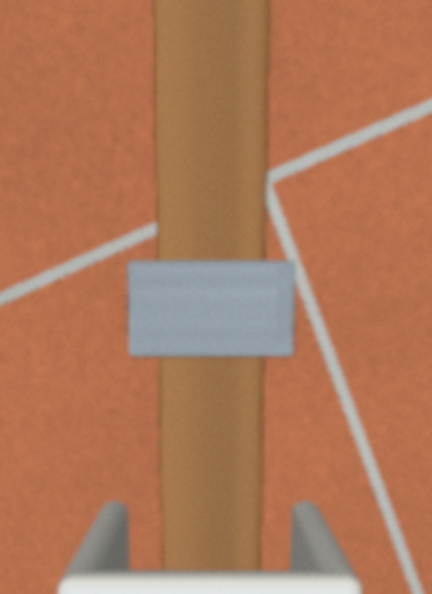

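The crop shows the bar centred between the mould's legs (0.4 mm off, yaw within 0.2°). The collar is at (278,114), about 64 mm ahead of the TCP, so there is room. Lowering.

Call:
carry_out(increments=[[0, 0.04, 1.5, 0, 0, 0, 3], [0, 0, 2, 0, 0, 0, 3], [0, 0, 2, 0, 0, 0, 3], [0, 0, 1.5, 0, 0, 0, 3], [0, 0, 0.8, 0, 0, 0, 3], [0, 0, 0.4, 0, 0, 0, 3], [0, 0, 0.2, 0, 0, 0, 3], [0, 0, 0.1, 0, 0, 0, 3], [0, 0, 0, 0, 0, 0, 3], [0, 0, 0, 0, 0, 0, 3]])

```text
t: 7.95
tcp_pos: [0.6032, -0.0648, 0.0998]
eef_rot: [0.198, 0.98, 0.0, 0.0]
force: [-0.3, -0.2, -1.2]
opening: 0.459
```

Call:
carry_out(increments=[[0, 0, 0.1, 0, 0, 0, 3], [0, 0, 0.05, 0, 0, 0, 3], [0, 0, 0.05, 0, 0, 0, 3], [0, 0, 0, 0, 0, 0, 3]])

```text
t: 8.35
tcp_pos: [0.603, -0.0648, 0.0979]
eef_rot: [0.198, 0.98, 0.0, 0.0]
force: [-4.8, 0.3, 9.5]
opening: 0.458
```

Call:
carry_out(increments=[[0, 0, -0.05, 0, 0, 0, 4.2], [0, 0, 0, 0, 0, 0, 4.6], [0, 0, 0, 0, 0, 0, 5.5], [0, 0, 0, 0, 0, 0, 7], [0, 0, 0, 0, 0, 0, 8.5], [0, 0, 0, 0, 0, 0, 8.5], [0, 0, -2, 0, 0, 0, 8.5], [0, 0, -3, 0, 0, 0, 8.5], [0, 0, -3, 0, 0, 0, 8.5], [0, 0, -3, 0, 0, 0, 8.5], [0, 0, 0, 0, 0, 0, 8.5], [0, 0, 0, 0, 0, 0, 8.5]])

```text
t: 9.55
tcp_pos: [0.6031, -0.0648, 0.2082]
eef_rot: [0.198, 0.98, 0.0, 0.001]
force: [0.4, 0.1, -0.5]
opening: 1.0
```

```bash
python3 - <<'E'
from wl import *
s=r.sense()
d,q=wl('small_mould',[.603,-.0648,-.3962],'w4',z=.085)
Rt=R.from_quat(s['eef_rot']).as_matrix();print('in tool mm',(Rt.T@(np.array([q[0],q[1],0.1])-s['tcp_pos']))[:2]*1000)
delta(s,[.5961,-.2815,.16],2.2935-np.pi/2)
E
```

```text
[([250.0, 159.0, 311.0, 273.0], 0.9, 6040), ([232.0, 0.0, 326.0, 325.0], 0.43, 9357)]
wrist fit small_mould [ 0.6036 -0.0648 -0.3962] 0.032
in tool mm [-0.35754526  0.17551771]
t 9.55 tcp [ 0.6031 -0.0648  0.2082] yaw_y 67.15 tilt [0.0011 0.    ] open 1.0 F [ 0.4  0.1 -0.5] j7 1.32
shift cm [-15.79 -14.86   4.82] wz deg 25.74
```

View pics/w4.png

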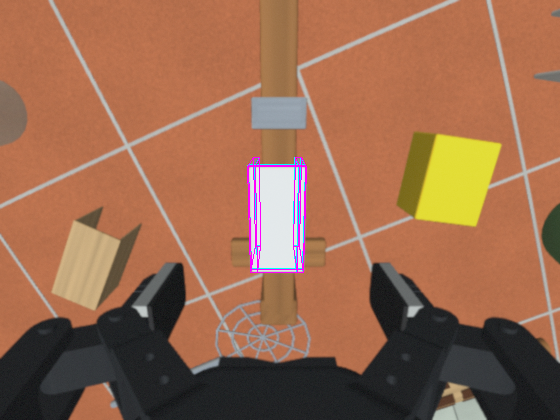

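The small mould sits straight on the bar at (278,217), 0.4 mm from the TCP. Next is the liner.

Call:
carry_out(increments=[[0, 0, 0, 0, 0, 8.58, 8.5], [0, 0, 0, 0, 0, 8.58, 8.5], [0, 0, 0, 0, 0, 8.58, 8.5], [-1.6, -1.5, 0, 0, 0, 0, 8.5], [-3, -2.8, 0, 0, 0, 0, 8.5], [-3, -2.8, 0, 0, 0, 0, 8.5], [-3, -2.8, 0.8, 0, 0, 0, 8.5], [-2.6, -2.5, 2, 0, 0, 0, 8.5], [-1.6, -1.5, 1.5, 0, 0, 0, 8.5], [-1, -0.9, 0.5, 0, 0, 0, 8.5], [0, 0, 0, 0, 0, 0, 8.5], [0, 0, 0, 0, 0, 0, 8.5], [0, 0, 0, 0, 0, 0, 8.5]])

```text
t: 10.95
tcp_pos: [0.5972, -0.2796, 0.1605]
eef_rot: [0.411, 0.912, 0.0, 0.0]
force: [-0.1, 0.8, -0.3]
opening: 0.996
```

```bash
python3 - <<'E'
from wl import *
d,q=wl('liner',[.5961,-.2815,2.2935],'w5')
s=r.sense()
delta(s,[q[0],q[1],.012],q[2]-np.pi/2)
E
```

```text
[([244.0, 143.0, 309.0, 261.0], 0.57, 6631)]
wrist fit liner [ 0.5967 -0.281   2.2882] 0.023
t 11.05 tcp [ 0.5971 -0.2799  0.1605] yaw_y 41.5 tilt [0.001  0.0001] open 0.995 F [ 0.2 -0.1  0.5] j7 1.29
shift cm [-0.05 -0.1  14.85] wz deg 0.4
```

View pics/w5.png

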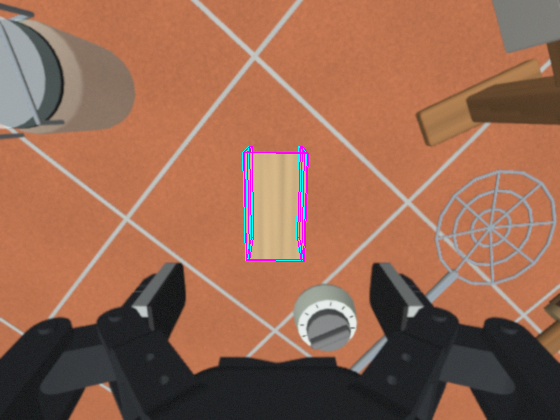

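```bash
python3 - <<'E'
from go import *;from cell import r
import pickle
D,_=pickle.load(open('l0.pkl','rb'));s=r.sense();Rt=R.from_quat(s['eef_rot']).as_matrix()
for n in('jar','timer','jug'):
  for c in D:
    for a in r.spot_point(n,c)[:1]:
        P=onz(D[c],a['point'],0);print(n,c,round(a['p'],2),P.round(3),'tool',(Rt.T@(P-s['tcp_pos'])).round(3)[:2])
E
```

```text
jar scene 0.63 [ 0.423 -0.316  0.   ] tool [ 0.088 -0.155]
jar side 0.95 [ 0.417 -0.311  0.   ] tool [ 0.096 -0.156]
timer scene 0.56 [ 0.724 -0.338  0.   ] tool [-0.128  0.057]
timer side 0.83 [ 0.733 -0.336  0.   ] tool [-0.132  0.064]
jug scene 0.85 [0.796 0.228 0.   ] tool [0.249 0.485]
jug side 0.93 [0.789 0.248 0.   ] tool [0.268 0.494]
```

Call:
carry_out(increments=[[-0.05, -0.1, 3, 0, 0, 0.4, 8.5], [0, 0, 3.5, 0, 0, 0, 8.5], [0, 0, 3.5, 0, 0, 0, 8.5], [0, 0, 3, 0, 0, 0, 8.5], [0, 0, 1.3, 0, 0, 0, 7], [0, 0, 0.5, 0, 0, 0, 6], [0, 0, 0, 0, 0, 0, 5], [0, 0, 0, 0, 0, 0, 4], [0, 0, 0, 0, 0, 0, 4], [0, 0, 0, 0, 0, 0, 4], [0, 0, 0, 0, 0, 0, 4]])

```text
t: 12.45
tcp_pos: [0.5964, -0.2824, 0.0126]
eef_rot: [0.415, 0.91, 0.0, 0.001]
force: [-1.2, 1.3, 6.1]
opening: 0.576
```

```bash
python3 - <<'E'
from wl import *
s=r.sense()
d,q=wl('liner',[s['tcp_pos'][0],s['tcp_pos'][1],2.2882],'w6')
Rt=R.from_quat(s['eef_rot']).as_matrix();print('in tool mm',(Rt.T@(np.array([q[0],q[1],0.0])-s['tcp_pos']))[:2]*1000)
delta(s,[.6033,-.0648,.2],-.3962+np.pi/2)
E
```

```text
[([201.0, 169.0, 353.0, 363.0], 0.9, 23605)]
wrist fit liner [ 0.5959 -0.2819  2.2875] 0.104
in tool mm [ 0.70768307 -0.01110191]
t 12.45 tcp [ 0.5964 -0.2824  0.0126] yaw_y 41.01 tilt [ 0.001  -0.0004] open 0.576 F [-1.2  1.3  6.1] j7 1.34
shift cm [  7.76  20.34 -18.74] wz deg -26.29
```

View pics/w6.png

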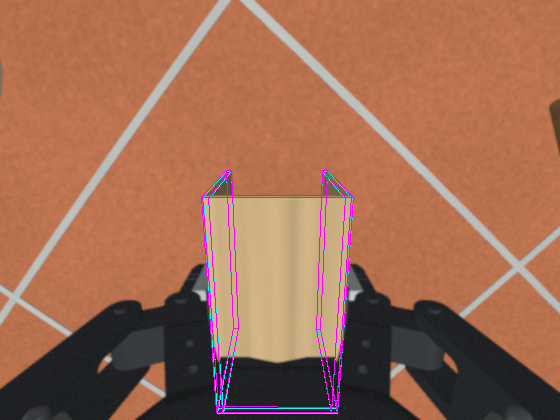

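Call:
carry_out(increments=[[0, 0, -1, 0, 0, 0, 4], [0, 0, -2.5, 0, 0, 0, 4], [0, 0, -3.5, 0, 0, 0, 4], [0, 0, -4, 0, 0, -6.6, 4], [0, 0, -4, 0, 0, -6.6, 4], [0, 0, -2.5, 0, 0, -6.6, 4], [0, 0, -1.2, 0, 0, -6.5, 4], [0.7, 1.8, 0, 0, 0, 0, 4], [1.2, 3.1, 0, 0, 0, 0, 4], [1.2, 3.1, 0, 0, 0, 0, 4], [1.2, 3.1, 0, 0, 0, 0, 4], [1.2, 3.1, 0, 0, 0, 0, 4], [1, 2.7, 0, 0, 0, 0, 4], [0.7, 2, 0, 0, 0, 0, 4], [0.56, 1.4, 0, 0, 0, 0, 4], [0, 0, 0, 0, 0, 0, 4], [0, 0, 0, 0, 0, 0, 4], [0, 0, 0, 0, 0, 0, 4]])

```text
t: 14.35
tcp_pos: [0.6025, -0.0664, 0.1988]
eef_rot: [0.198, 0.98, -0.0, -0.0]
force: [-0.4, 0.1, 0.2]
opening: 0.576
```

```bash
cat > hold.py <<'E'
import sys
from edge import *;from go import delta;from cell import r
tag=sys.argv[1];tz=float(sys.argv[2])
d=r.read_camera('wrist');s=r.sense()
L,Q=baredge(d,s,list(range(5,85,8))+list(range(136,int(sys.argv[3]),4)))
print(np.round(np.c_[L[:,:2],Q[:,:2],(L+Q)[:,1]/2],1))
cv2.imwrite(f'pics/{tag}.png',d['frame'][:,:,::-1])
delta(s,[.6033,-.0648,tz],-.3962+np.pi/2)
E
python3 hold.py w7 .2 164
```

```text
[[136.5  -9.9 136.6  14.4   2.3]
 [132.2  -9.9 132.3  14.5   2.3]
 [127.9 -10.5 128.   14.6   2. ]
 [123.6 -10.  123.6  14.7   2.4]
 [119.1 -10.  119.2  14.8   2.4]
 [114.7 -10.1 114.7  14.3   2.1]
 [110.2 -10.1 110.2  14.4   2.1]
 [105.6 -10.2 105.7  14.5   2.2]
 [101.   -9.6 101.1  14.6   2.5]
 [ 96.4  -9.6  96.4  14.7   2.5]
 [ 60.3 -10.   60.4  14.8   2.4]
 [ 57.7 -10.   57.8  14.9   2.4]
 [ 55.2 -10.1  55.2  14.9   2.4]
 [ 52.6 -10.1  52.6  15.    2.4]
 [ 50.   -9.5  50.   15.    2.8]
 [ 47.3  -9.5  47.4  15.1   2.8]
 [ 44.7 -14.8  44.7  17.8   1.5]]
t 14.4 tcp [ 0.6026 -0.0663  0.1988] yaw_y 67.2 tilt [-0.0001 -0.0006] open 0.581 F [-0.3 -0.4  0.5] j7 1.32
shift cm [-0.01  0.17 -0.12] wz deg -0.1
```

View pics/w7.png

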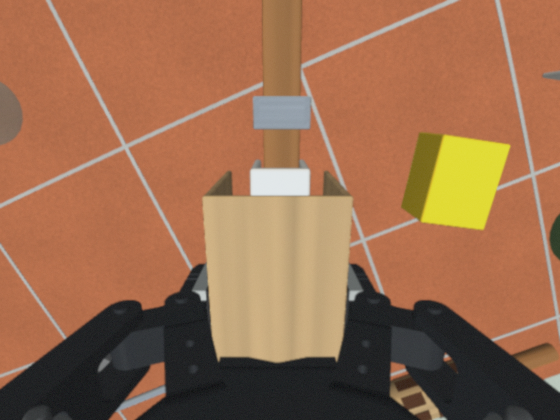

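Call:
carry_out(increments=[[0, 0.19, 1.5, 0, 0, 0, 4], [0, 0, 1.7, 0, 0, 0, 4], [0, 0, 0.5, 0, 0, 0, 4], [0, 0, 0, 0, 0, 0, 4], [0, 0, 0, 0, 0, 0, 4]])

```text
t: 14.9
tcp_pos: [0.6036, -0.0635, 0.162]
eef_rot: [0.197, 0.98, -0.0, 0.0]
force: [-0.9, -0.3, 0.1]
opening: 0.578
```

```bash
python3 hold.py w8 .0966 145
```

```text
[[125.4 -12.6 125.4  11.9  -0.4]
 [121.9 -12.7 121.9  11.5  -0.6]
 [118.3 -12.7 118.3  11.5  -0.6]
 [114.7 -12.8 114.7  11.6  -0.6]
 [111.  -12.8 111.1  11.7  -0.6]
 [107.3 -12.9 107.4  11.8  -0.6]
 [103.6 -13.  103.7  11.8  -0.6]
 [ 99.9 -12.5  99.9  11.4  -0.6]
 [ 96.1 -12.6  96.1  11.5  -0.6]
 [ 92.2 -12.7  92.3  12.1  -0.3]
 [ 62.4 -12.7  62.5  11.6  -0.5]
 [ 60.3 -12.7  60.3  11.7  -0.5]
 [ 58.2 -12.7  58.2  11.7  -0.5]]
t 14.95 tcp [ 0.6038 -0.0635  0.1623] yaw_y 67.29 tilt [ 0.0007 -0.0002] open 0.58 F [ 0.2 -0.4  0. ] j7 1.32
shift cm [-0.01 -0.14  6.57] wz deg -0.01
```

View pics/w8.png

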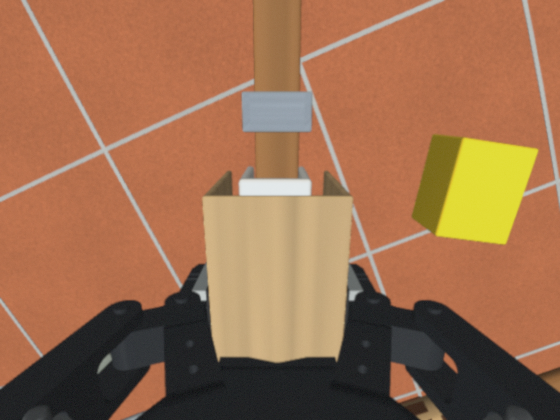

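Call:
carry_out(increments=[[0, -0.08, 0.6, 0, 0, 0, 4], [0, 0, 0.8, 0, 0, 0, 4], [0, 0, 0.8, 0, 0, 0, 4], [0, 0, 0.8, 0, 0, 0, 4], [0, 0, 0.8, 0, 0, 0, 4], [0, 0, 0.8, 0, 0, 0, 4], [0, 0, 0.7, 0, 0, 0, 4], [0, 0, 0.5, 0, 0, 0, 4], [0, 0, 0.3, 0, 0, 0, 4], [0, 0, 0.1, 0, 0, 0, 4], [0, 0, 0, 0, 0, 0, 4], [0, 0, 0, 0, 0, 0, 4]])

```text
t: 16.15
tcp_pos: [0.6033, -0.064, 0.1001]
eef_rot: [0.197, 0.98, 0.0, 0.0]
force: [-0.2, -0.2, -0.6]
opening: 0.575
```

Call:
carry_out(increments=[[0, 0, 0.15, 0, 0, 0, 4], [0, 0, 0.1, 0, 0, 0, 4], [0, 0, 0.05, 0, 0, 0, 4], [0, 0, 0.05, 0, 0, 0, 4], [0, 0, 0, 0, 0, 0, 4], [0, 0, 0, 0, 0, 0, 4]])

```text
t: 16.75
tcp_pos: [0.6032, -0.064, 0.0965]
eef_rot: [0.197, 0.98, 0.0, 0.0]
force: [-3.5, 0.3, 5.7]
opening: 0.579
```

Call:
carry_out(increments=[[0, 0, -0.03, 0, 0, 0, 5.1], [0, 0, 0, 0, 0, 0, 5.6], [0, 0, 0, 0, 0, 0, 6.5], [0, 0, 0, 0, 0, 0, 7.5], [0, 0, 0, 0, 0, 0, 8.5], [0, 0, 0, 0, 0, 0, 8.5], [0, 0, -2, 0, 0, 0, 8.5], [0, 0, -3, 0, 0, 0, 8.5], [0, 0, -3.5, 0, 0, 0, 8.5], [0, 0, -3, 0, 0, 0, 8.5], [0, 0, 0, 0, 0, 0, 8.5], [0, 0, 0, 0, 0, 0, 8.5]])

```text
t: 17.95
tcp_pos: [0.6033, -0.064, 0.212]
eef_rot: [0.197, 0.98, 0.0, 0.001]
force: [-0.6, -0.1, -0.7]
opening: 0.997
```

```bash
python3 - <<'E'
from wl import *
s=r.sense()
d,q=wl('liner',[.6033,-.0645,-.3962],'w9',z=.084)
Rt=R.from_quat(s['eef_rot']).as_matrix();print('in tool mm',(Rt.T@(np.array([q[0],q[1],0.1])-s['tcp_pos']))[:2]*1000)
delta(s,[.5945,.2775,.17],1.075+np.pi/2)
E
```

```text
[([240.0, 149.0, 316.0, 279.0], 0.59, 8630)]
wrist fit liner [ 0.6026 -0.0636 -0.3906] 0.019
in tool mm [0.85959764 0.04811131]
t 17.95 tcp [ 0.6033 -0.064   0.212 ] yaw_y 67.31 tilt [ 0.0011 -0.    ] open 0.997 F [-0.6 -0.1 -0.7] j7 1.31
shift cm [-29.62  17.02   4.2 ] wz deg -84.29
```

View pics/w9.png

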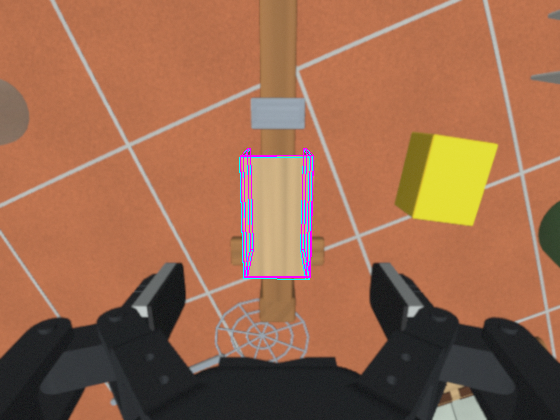

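The liner is seated straight, about 1.4 mm from the small mould's centre. Now the large white mould.

Call:
carry_out(increments=[[0, 0, 0, 0, 0, -8.43, 8.5], [0, 0, 0, 0, 0, -8.43, 8.5], [0, 0, 0, 0, 0, -8.43, 8.5], [0, 0, 0, 0, 0, -8.43, 8.5], [0, 0, 0, 0, 0, -8.43, 8.5], [0, 0, 0, 0, 0, -8.43, 8.5], [0, 0, 0, 0, 0, -8.43, 8.5], [0, 0, 0, 0, 0, -8.43, 8.5], [0, 0, 0, 0, 0, -8.43, 8.5], [0, 0, 0, 0, 0, -8.42, 8.5]])

```text
t: 19.05
tcp_pos: [0.6027, -0.064, 0.2103]
eef_rot: [-0.515, 0.857, 0.001, -0.001]
force: [-0.1, -0.2, -0.9]
opening: 0.995
```

Call:
carry_out(increments=[[-1.5, 0.9, 0, 0, 0, 0, 8.5], [-3, 1.7, 0, 0, 0, 0, 8.5], [-3.5, 2, 0, 0, 0, 0, 8.5], [-3.5, 2, 0, 0, 0, 0, 8.5], [-3.5, 2, 0, 0, 0, 0, 8.5], [-3.5, 2, 0, 0, 0, 0, 8.5], [-3.5, 2, 0, 0, 0, 0, 8.5], [-3, 1.8, 0.5, 0, 0, 0, 8.5], [-2.2, 1.3, 1.5, 0, 0, 0, 8.5], [-1.5, 0.8, 1.5, 0, 0, 0, 8.5], [-0.9, 0.5, 0.7, 0, 0, 0, 8.5], [0, 0, 0, 0, 0, 0, 8.5], [0, 0, 0, 0, 0, 0, 8.5], [0, 0, 0, 0, 0, 0, 8.5]])

```text
t: 20.45
tcp_pos: [0.5952, 0.2758, 0.1702]
eef_rot: [-0.511, 0.859, -0.0, 0.0]
force: [-0.4, -0.1, -0.3]
opening: 0.994
```

```bash
python3 - <<'E'
from wl import *
d,q=wl('large_mould',[.5945,.2775,1.075],'w10')
s=r.sense()
delta(s,[q[0],q[1],.012],q[2]+np.pi/2)
E
```

```text
[([241.0, 152.0, 321.0, 255.0], 0.73, 7173), ([286.0, 280.0, 382.0, 368.0], 0.73, 6308), ([33.0, 2.0, 168.0, 100.0], 0.6, 10923)]
wrist fit large_mould [0.594  0.2801 1.0633] 0.04
t 20.55 tcp [0.595  0.2762 0.1703] yaw_y 151.51 tilt [ 0.001 -0.   ] open 0.996 F [ 0.2 -0.  -0.7] j7 2.09
shift cm [-0.29  0.28 15.83] wz deg 0.59
```

View pics/w10.png

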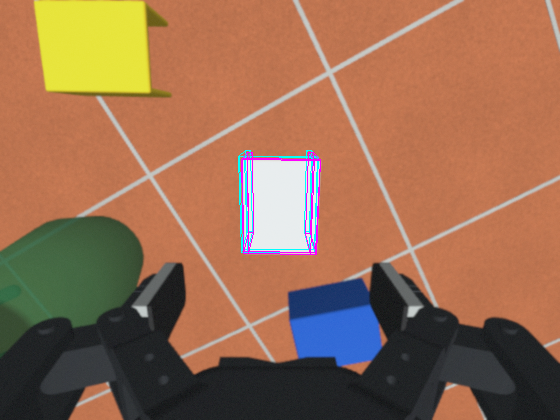

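```bash
python3 - <<'E'
from h import *;from cell import r
d=r.read_camera('wrist');s=r.sense();Rt=R.from_quat(s['eef_rot']).as_matrix()
for uv,z in(((290,318),.054),((375,309),.054),((363,280),0),((288,292),0),((145,255),.1),((130,230),.1)):
    print(uv,(1000*Rt.T@(onz(d,uv,z)-s['tcp_pos'])).round(0)[:2])
E
```

```text
(290, 318) [-111.   13.]
(375, 309) [-101.   93.]
(363, 280) [-100.   95.]
(288, 292) [-115.   13.]
(145, 255) [-25. -97.]
(130, 230) [  -6. -106.]
```

Call:
carry_out(increments=[[-0.29, 0.28, 3, 0, 0, 0.6, 8.5], [0, 0, 3.5, 0, 0, 0, 8.5], [0, 0, 3.5, 0, 0, 0, 8.5], [0, 0, 3.3, 0, 0, 0, 8.5], [0, 0, 1.7, 0, 0, 0, 8.5], [0, 0, 0.7, 0, 0, 0, 8], [0, 0, 0.1, 0, 0, 0, 7.3], [0, 0, 0, 0, 0, 0, 6.5], [0, 0, 0, 0, 0, 0, 5.5], [0, 0, 0, 0, 0, 0, 5.5], [0, 0, 0, 0, 0, 0, 5.5]])

```text
t: 21.7
tcp_pos: [0.5943, 0.2814, 0.0133]
eef_rot: [-0.507, 0.862, -0.0, 0.001]
force: [-1.3, -1.4, 7.7]
opening: 0.756
```

```bash
python3 - <<'E'
from wl import *
s=r.sense()
d,q=wl('large_mould',[s['tcp_pos'][0],s['tcp_pos'][1],1.063],'w11')
Rt=R.from_quat(s['eef_rot']).as_matrix();print('in tool mm',(Rt.T@(np.array([q[0],q[1],0.0])-s['tcp_pos']))[:2]*1000)
delta(s,[.6027,-.0639,.215],-.3935+np.pi/2)
E
```

```text
[([184.0, 177.0, 370.0, 364.0], 0.95, 28439), ([0.0, 46.0, 52.0, 70.0], 0.65, 863)]
wrist fit large_mould [0.5936 0.2814 1.0686] 0.143
in tool mm [0.37090492 0.67352963]
t 21.7 tcp [0.5943 0.2814 0.0133] yaw_y 150.98 tilt [0.0022 0.0009] open 0.756 F [-1.3 -1.4  7.7] j7 2.05
shift cm [-14.02 -31.57 -20.17] wz deg 83.53
```

View pics/w11.png

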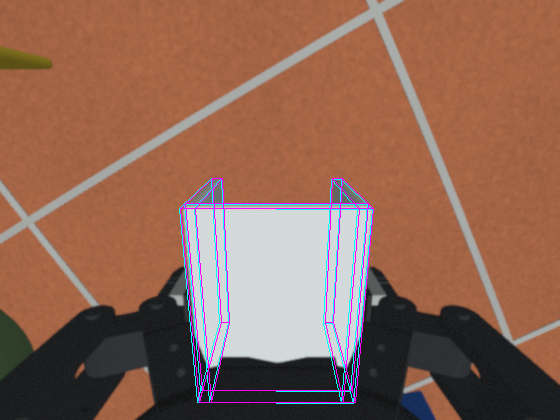

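Call:
carry_out(increments=[[0, 0, -1, 0, 0, 0, 5.5], [0, 0, -2.5, 0, 0, 0, 5.5], [0, 0, -3.5, 0, 0, 0, 5.5], [0, 0, -4, 0, 0, 8.35, 5.5], [0, 0, -4, 0, 0, 8.35, 5.5], [0, 0, -3, 0, 0, 8.35, 5.5], [0, 0, -2.2, 0, 0, 8.35, 5.5], [0, 0, 0, 0, 0, 8.35, 5.5], [0, 0, 0, 0, 0, 8.35, 5.5], [0, 0, 0, 0, 0, 8.35, 5.5], [0, 0, 0, 0, 0, 8.35, 5.5], [0, 0, 0, 0, 0, 8.35, 5.5], [0, 0, 0, 0, 0, 8.35, 5.5]])

```text
t: 23.1
tcp_pos: [0.5931, 0.2813, 0.2146]
eef_rot: [0.198, 0.98, 0.0, 0.0]
force: [-1.1, -0.2, -1.8]
opening: 0.762
```

Call:
carry_out(increments=[[-0.7, -1.5, 0, 0, 0, 0, 5.5], [-1.3, -3, 0, 0, 0, 0, 5.5], [-1.5, -3.4, 0, 0, 0, 0, 5.5], [-1.5, -3.4, 0, 0, 0, 0, 5.5], [-1.5, -3.4, 0, 0, 0, 0, 5.5], [-1.5, -3.4, 0, 0, 0, 0, 5.5], [-1.5, -3.4, 0, 0, 0, 0, 5.5], [-1.5, -3.4, 0, 0, 0, 0, 5.5], [-1.3, -2.9, 0, 0, 0, 0, 5.5], [-1, -2, 0, 0, 0, 0, 5.5], [-0.5, -1.2, 0, 0, 0, 0, 5.5], [-0.22, -0.57, 0, 0, 0, 0, 5.5], [0, 0, 0, 0, 0, 0, 5.5], [0, 0, 0, 0, 0, 0, 5.5], [0, 0, 0, 0, 0, 0, 5.5]])

```text
t: 24.6
tcp_pos: [0.6021, -0.0629, 0.2136]
eef_rot: [0.194, 0.981, 0.0, -0.0]
force: [-0.2, 0.1, -1.8]
opening: 0.751
```

```bash
python3 hold.py w12 .2150 140
```

```text
[[ 1.411e+02 -1.230e+01  1.412e+02  1.250e+01  1.000e-01]
 [ 1.365e+02 -1.170e+01  1.366e+02  1.260e+01  4.000e-01]
 [ 1.319e+02 -1.170e+01  1.320e+02  1.260e+01  5.000e-01]
 [ 1.272e+02 -1.180e+01  1.273e+02  1.270e+01  5.000e-01]
 [ 1.225e+02 -1.180e+01  1.226e+02  1.280e+01  5.000e-01]
 [ 1.177e+02 -1.190e+01  1.178e+02  1.290e+01  5.000e-01]
 [ 1.129e+02 -1.190e+01  1.130e+02  1.300e+01  5.000e-01]
 [ 1.080e+02 -1.200e+01  1.081e+02  1.310e+01  5.000e-01]
 [ 1.031e+02 -1.210e+01  1.032e+02  1.250e+01  2.000e-01]
 [ 9.810e+01 -1.210e+01  9.820e+01  1.260e+01  2.000e-01]
 [ 5.960e+01 -1.190e+01  5.960e+01  1.260e+01  3.000e-01]]
t 24.65 tcp [ 0.6021 -0.0631  0.2136] yaw_y 67.59 tilt [-0.0001  0.0002] open 0.754 F [-0.3 -0.5 -1.1] j7 1.33
shift cm [-0.18 -0.11 -0.14] wz deg 0.29
```

View pics/w12.png

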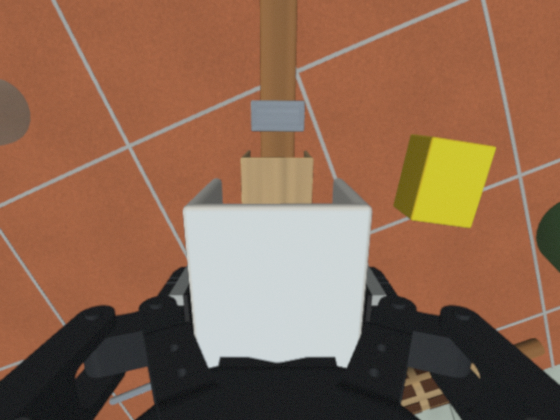

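```bash
python3 - <<'E'
from h import *;from cell import r
d=r.read_camera('wrist');s=r.sense();Rt=R.from_quat(s['eef_rot']).as_matrix()
g=cv2.GaussianBlur(d['frame'].astype(np.float32),(0,0),1)
col=g[140:215,270:285].mean(1);gr=np.abs(np.gradient(col,axis=0)).sum(1);print([(140+i,round(float(gr[i]),1)) for i in np.argsort(-gr)[:6]])
def P(uv,z):return (1000*Rt.T@(onz(d,uv,z)-s['tcp_pos'])).round(1)[:2]
for v in(156,157,158):print(v,P((277,v),.1385))
zt=s['tcp_pos'][2]-.0133+.054
for v in(203,204,205,206,207):print('held',v,P((277,v),zt))
row=g[180,230:325].sum(1);gr=np.gradient(row);i=np.argmax(gr[:40]),60+np.argmin(gr[60:]);print('liner sides',[230+k for k in i],[P((230+k,180),.1385)for k in i])
print(s['tcp_pos'])
E
```

```text
[(np.int64(206), 47.4), (np.int64(205), 41.9), (np.int64(157), 41.3), (np.int64(207), 39.3), (np.int64(158), 35.3), (np.int64(156), 27.5)]
156 [46.7  0. ]
157 [46.  0.]
158 [45.3  0. ]
held 203 [44.5  0.2]
held 204 [44.1  0.2]
held 205 [43.8  0.2]
held 206 [43.4  0.2]
held 207 [43.1  0.2]
liner sides [np.int64(241), np.int64(312)] [array([ 30. , -25.1]), array([30.1, 24.5])]
[ 0.60206217 -0.0632964   0.21359242]
```

Call:
carry_out(increments=[[-0.1, -0.03, 1.2, 0, 0, 0, 5.5], [0, 0, 2, 0, 0, 0, 5.5], [0, 0, 1.2, 0, 0, 0, 5.5], [0, 0, 0.5, 0, 0, 0, 5.5], [0, 0, 0, 0, 0, 0, 5.5], [0, 0, 0, 0, 0, 0, 5.5]])

```text
t: 25.3
tcp_pos: [0.6031, -0.065, 0.1651]
eef_rot: [0.195, 0.981, -0.0, 0.0]
force: [0.9, 0.6, -0.7]
opening: 0.753
```

```bash
python3 - <<'E'
from h import *;from cell import r
d=r.read_camera('wrist');s=r.sense();Rt=R.from_quat(s['eef_rot']).as_matrix()
g=cv2.GaussianBlur(d['frame'].astype(np.float32),(0,0),1)
def P(uv,z):return (1000*Rt.T@(onz(d,uv,z)-s['tcp_pos'])).round(1)[:2]
col=g[140:225,270:285].mean(1);gr=np.abs(np.gradient(col,axis=0)).sum(1);print([(140+i,round(float(gr[i]),1)) for i in np.argsort(-gr)[:8]])
for v in(165,170,175,180,185):print(v,P((277,v),.1385))
for v in(185,190,195):
    row=g[v,215:345].sum(1);gr=np.gradient(row);i=np.argmax(gr[:50]),80+np.argmin(gr[80:]);print('liner sides',[215+k for k in i],[P((215+k,v),.1385)for k in i])
print(s['tcp_pos'],s['force'])
cv2.imwrite('pics/w13.png',d['frame'][:,:,::-1])
E
```

```text
[(np.int64(206), 48.9), (np.int64(205), 44.9), (np.int64(165), 40.1), (np.int64(207), 39.5), (np.int64(166), 33.0), (np.int64(164), 29.8), (np.int64(208), 25.5), (np.int64(204), 24.6)]
165 [47.6 -0.1]
170 [44.9 -0.1]
175 [42.1 -0.1]
180 [39.4 -0.1]
185 [36.6 -0.1]
liner sides [np.int64(233), np.int64(324)] [array([ 36.6, -24.1]), array([36.7, 25.6])]
liner sides [np.int64(233), np.int64(324)] [array([ 33.8, -24.2]), array([33.9, 25.7])]
liner sides [np.int64(234), np.int64(324)] [array([ 31. , -23.7]), array([31.1, 25.8])]
[ 0.60321859 -0.06498829  0.16526337] [ 0.75159772  0.48354127 -1.30205816]
```

View pics/w13.png

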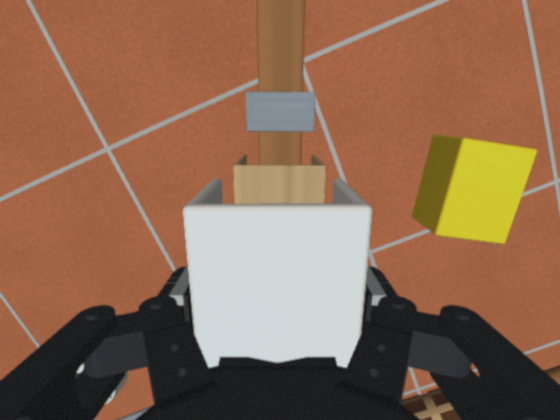

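Call:
carry_out(increments=[[0, 0.07, 0.6, 0, 0, 0, 5.5], [0, 0, 0.8, 0, 0, 0, 5.5], [0, 0, 0.8, 0, 0, 0, 5.5], [0, 0, 0.8, 0, 0, 0, 5.5], [0, 0, 0.8, 0, 0, 0, 5.5], [0, 0, 0.8, 0, 0, 0, 5.5], [0, 0, 0.6, 0, 0, 0, 5.5], [0, 0, 0.4, 0, 0, 0, 5.5], [0, 0, 0.2, 0, 0, 0, 5.5], [0, 0, 0, 0, 0, 0, 5.5], [0, 0, 0, 0, 0, 0, 5.5]])

```text
t: 26.45
tcp_pos: [0.6033, -0.0643, 0.1069]
eef_rot: [0.195, 0.981, 0.0, 0.0]
force: [0.3, 1.1, -1.2]
opening: 0.752
```

Call:
carry_out(increments=[[0, 0, 0.15, 0, 0, 0, 5.5], [0, 0, 0.05, 0, 0, 0, 5.5], [0, 0, 0.05, 0, 0, 0, 5.5], [0, 0, 0.05, 0, 0, 0, 5.5], [0, 0, 0, 0, 0, 0, 5.5], [0, 0, 0, 0, 0, 0, 5.5]])

```text
t: 27.05
tcp_pos: [0.6031, -0.0643, 0.1037]
eef_rot: [0.195, 0.981, -0.0, 0.0]
force: [-2.6, -0.2, 2.4]
opening: 0.756
```

Call:
carry_out(increments=[[0, 0, 0, 0, 0, 0, 6.6], [0, 0, 0, 0, 0, 0, 7], [0, 0, 0, 0, 0, 0, 7.8], [0, 0, 0, 0, 0, 0, 8.5], [0, 0, 0, 0, 0, 0, 8.5], [0, 0, 0, 0, 0, 0, 8.5], [0, 0, -2, 0, 0, 0, 8.5], [0, 0, -3, 0, 0, 0, 8.5], [0, 0, -3.5, 0, 0, 0, 8.5], [0, 0, -3, 0, 0, 0, 8.5], [0, 0, 0, 0, 0, 0, 8.5], [0, 0, 0, 0, 0, 0, 8.5]])

```text
t: 28.25
tcp_pos: [0.6032, -0.0642, 0.219]
eef_rot: [0.195, 0.981, 0.0, 0.001]
force: [-0.6, 0.5, -0.5]
opening: 0.994
```

```bash
python3 - <<'E'
from wl import *
s=r.sense()
d,q=wl('large_mould',[.6031,-.0643,-.3935],'w14',z=.0905)
print('along vs liner',(q[:2]-[.6026,-.0636])@[.923,-.385],'vs small',(q[:2]-[.6036,-.0648])@[.923,-.385])
for x in r.spot_point('hook_collar','wrist')[:1]:print('hook',x['p'],onz(d,x['point'],.136))
cols=dict(small_mould=(255,0,255),liner=(255,255,0),large_mould=(0,0,255))
for c in('scene','side'):
    e=r.read_camera(c);cv2.imwrite(f'pics/{c}1.png',e['frame'][:,:,::-1])
    p=proj(e,[.603,-.064,.12])[0].astype(int);im=e['frame'][p[1]-60:p[1]+60,p[0]-75:p[0]+75,::-1]
    cv2.imwrite(f'pics/{c}1c.png',cv2.resize(im,None,fx=5,fy=5,interpolation=cv2.INTER_CUBIC))
print(r.sense()['t'])
E
```

```text
[([392.0, 132.0, 493.0, 224.0], 0.87, 7014), ([231.0, 152.0, 323.0, 269.0], 0.61, 10060), ([230.0, 1.0, 324.0, 315.0], 0.61, 7548), ([0.0, 75.0, 35.0, 143.0], 0.35, 1815)]
wrist fit large_mould [ 0.6031 -0.0643 -0.3935] 1.0
along vs liner 0.0007309999999999462 vs small -0.0006540000000000518
hook 0.97 [ 0.53208836 -0.03603395  0.136     ]
28.5
```

View pics/w14.png

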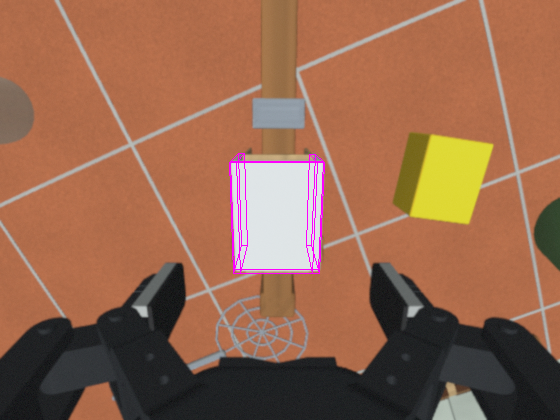

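View pics/scene1c.png

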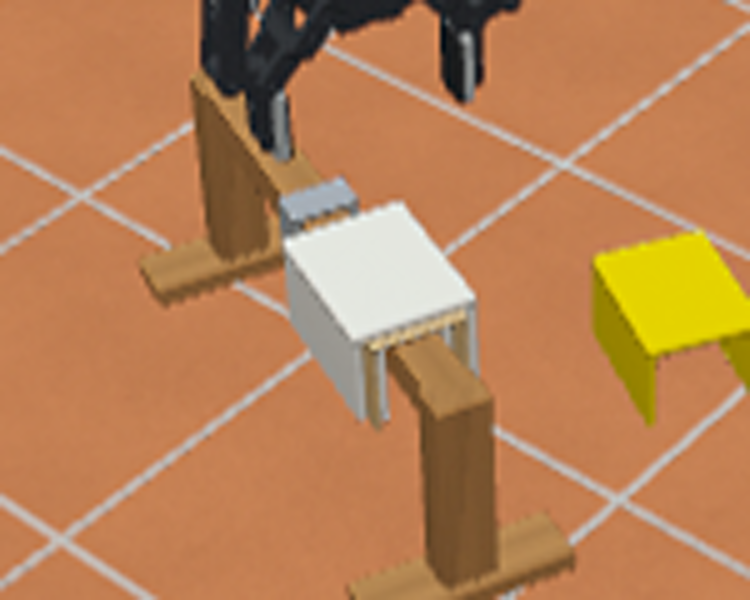

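View pics/side1c.png

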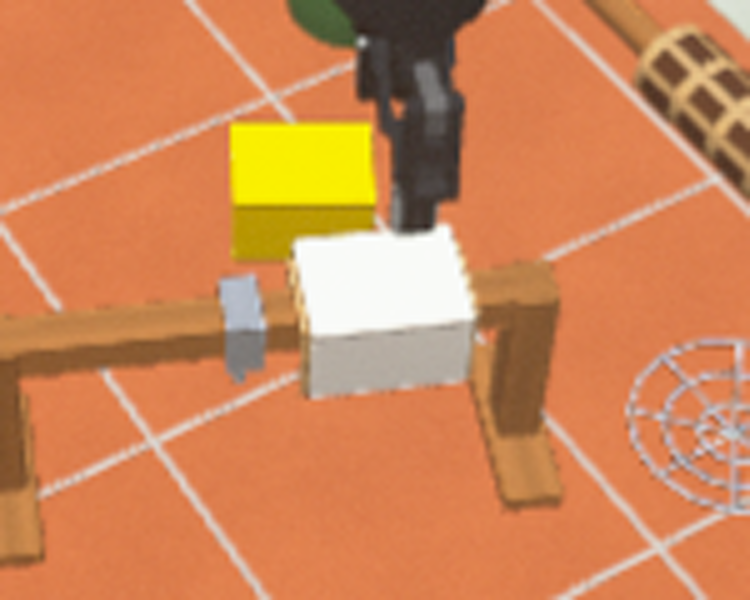

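View pics/scene1.png

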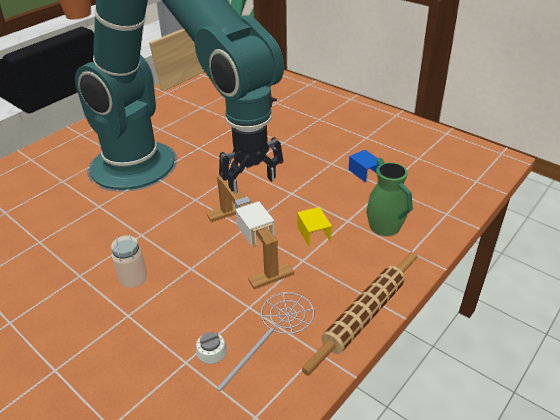

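The fit above wrongly used the yellow mould's mask, so I refit on the right one.

```bash
python3 - <<'E'
from wl import *
d=r.read_camera('wrist');a=r.cut_out('large_mould','wrist')
m=[x['pixels'] for x in a if abs(x['extent'][0]-231)<6 and x['extent'][3]<285][0]
q,f=fit('large_mould',[(d,m)],[.6031,-.0643,-.3935],z=.0905);print(q.round(4),round(f,3),'along vs liner',(q[:2]-[.6026,-.0636])@[.923,-.385],'vs small',(q[:2]-[.6036,-.0648])@[.923,-.385])
im=cv2.resize(d['frame'][90:290,200:360,::-1],None,fx=3,fy=3,interpolation=cv2.INTER_CUBIC);cv2.imwrite('pics/c14.png',im)
# near/far edges
s=r.sense();Rt=R.from_quat(s['eef_rot']).as_matrix()
g=cv2.GaussianBlur(d['frame'].astype(np.float32),(0,0),.8);col=g[140:285,268:288].mean(1);gr=np.abs(np.gradient(col,axis=0)).sum(1)
pk=[140+i for i in range(1,144) if gr[i]>gr[i-1] and gr[i]>=gr[i+1] and gr[i]>8];print(pk)
for v in pk:print(v,(1000*Rt.T@(onz(d,(277,v),.1445)-s['tcp_pos'])).round(1)[0],(1000*Rt.T@(onz(d,(277,v),.1385)-s['tcp_pos'])).round(1)[0])
E
```

```text
[ 0.6024 -0.0638 -0.3972] 0.048 along vs liner -5.190724632087723e-05 vs small -0.0014369072463208752
[155, 162, 273]
155 47.7 47.0
162 42.9 42.1
273 -40.7 -43.9
```

View pics/c14.png

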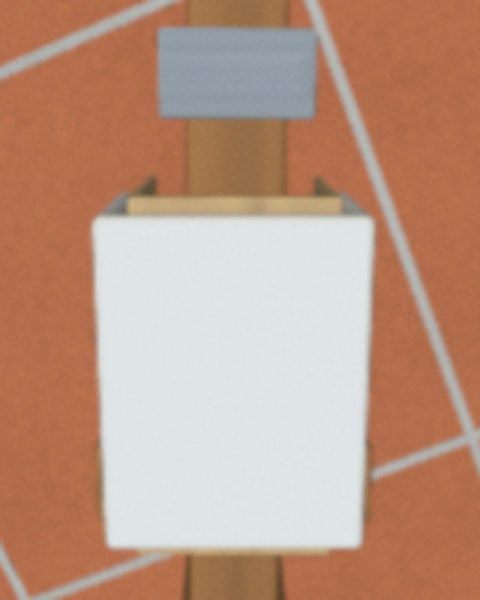

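```bash
python3 -c "
from cell import r
print(r.hand_in(), r.sense()['t'])"
```

```text
the job is handed in; nothing more can be done
the job is handed in; nothing more can be done
```

I hung the small mould, then the liner, then the large white mould over the bar at about +62 mm from its middle, let go, raised the gripper clear and handed the job in at about 28.6 s.

**Seating:** each piece made light contact within 0.1 mm of its expected height, at about 2 to 10 N. The last pictures show all three fully down and straight along the bar.

**Centring:** the large mould is within about 0.1 mm of the liner end to end. The liner is about 1.4 mm off the small mould, by wrist-camera fits.

**Hook and bench:** the hook collar measured about the same place before and after, within roughly 1 mm of measurement error. It stands about 15 mm from the liner's end. In the last scene picture the other things look unmoved; I compared these by eye only.

**Checks that disagreed:**
- The first fit of the large mould after release took the yellow look-alike's outline and was invalid. I repeated it on the right outline.
- At the start the scene and side cameras differed by up to about 5 mm. I relied on wrist-camera views for the grasps and placings.

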